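Bring the tall dropper bottle round and lock the carousel

TASK

Turn the eye-drop carousel gently clockwise (seen from above) by pushing one of the steel posts on its rim, until the tall bottle faces front and the sprung catch at the back drops into its pocket and holds the carousel. Stop pushing as soon as you feel it lock: never strain it. Then lift the tall bottle out and stand it upright in the steel tray, leaving the carousel locked and the short bottles and the lens case where they are.

Things in the scene. Friction and masses are not known exactly. Their poses are not given: they have to be found in the camera images.
- stand: The carousel's fixed grey foot, 200 mm across. Origin: on the carousel's turning axis, on the table. Its z axis is up; its -x axis is the front direction: the way the tall bottle must face in the end (towards the robot, within about 0.3 rad).
- carousel: Round aluminium turntable, 300 mm across, 14 mm thick, top 36 mm above the table. Origin on its vertical axis, at its underside. Five wells (rings 45 mm across outside, 12 mm high) stand on it, centres 70 mm from the axis, 72 degrees apart; the tall bottle's lies along its own -x. Stiff, stays where left (1 N at a post, plus 1 N per rad/s). Starts 0.7 to 1.75 rad anticlockwise of locked.
- post (a point): One of five steel posts on the carousel's rim, midway between wells: 14 mm across, tops 81 mm above the table (45 mm above the carousel's top), centres 135 mm from the axis, 72 degrees apart. This point: half-way up the post that stands 36 degrees clockwise (from above) of the tall bottle's well. Any of the five may be pushed.
- pocket (a point): The catch's pocket on the carousel's rim (own +x, opposite the tall bottle, 155 mm from the axis): a ramp 7 mm high comes first, then the pocket, then a stop block. On the last 35 mm before locking the catch rides the ramp (push at a post up to about 6 N), then drops in and the block stops the carousel: the force then climbs about 5 N per mm pushed on. Over 18 N strains it.
- front_mark (a point): Point on the carousel's top, 140 mm from the axis in the direction of the tall bottle's well (not a visible mark; it turns with the carousel).
- catch (a joint): Height (m) of the sprung steel catch pin hung from a black arm on a white post behind the carousel. 0: fully down (before the ramp, and again when locked); about 0.0055 on the ramp's top. The white post's place along the rim is not measured: up to 0.07 rad either way from straight behind, so the tall bottle, when locked, faces front only to within that. The lock must be felt.
- tall_mid (a point): The tall plain white dropper bottle, 88 mm high, body 30 mm across up to 56 mm from its foot, then a narrow dropper cap about 17 mm across; 0.03 to 0.07 kg. Stands loose in its well, foot 36 mm above the table. Point: its centre, 44 mm above its foot. z along the bottle.
- short_a_mid (a point): plain white dropper bottle, 56 mm high, body 30 mm across; stands in one of the other wells of the carousel (not always the same one). Point: its centre, half-way up. A bystander: leave it standing in its well.
- short_b_mid (a point): plain white dropper bottle, 60 mm high, body 30 mm across; stands in one of the other wells of the carousel (not always the same one). Point: its centre, half-way up. A bystander: leave it standing in its well.
- short_c_mid (a point): plain white dropper bottle, 64 mm high, body 30 mm across; stands in one of the other wells of the carousel (not always the same one). Point: its centre, half-way up. A bystander: leave it standing in its well.
- tray: Fixed open steel tray to the robot's left, 120 mm (its x) by 160 mm (its y), rim 12 mm high, walls and floor 4 mm thick. Origin: centre of its underside, on the table.
- lens_case: Black closed lens case, 70 x 100 x 30 mm, lying on the table to the robot's right. Origin: centre of its underside. A bystander.
Not all that is in view belongs to the job. What is shaped like the part that bears tall_mid but red is not meant.

How it is judged:
By the outcome, as a careful person would: the job done as asked, in the order asked, and still so for the second after the job is handed in, with the robot touching nothing.
It also fails if it takes over 67 s, if anything falls off the work surface, if the arm or the gripper's body presses on something with over 40 N, if the wrist force passes 120 N, or if a joint passes its speed limit or range.

ROBOT

A 6-joint arm with a two-finger parallel gripper is mounted at the origin on the work surface. World frame = base frame: x ahead of the robot, y to its left, z up, the work surface at z = 0. Lengths are in m, angles in rad, forces in N, time in s.
With the tool pointing down it reaches from about 0.3 to 0.875 m from the base axis. Payload 6.4 kg.
Tool frame: the origin (TCP) lies where the fingers leave the gripper's body, on its centre line; the fingertips stand 73 mm ahead of it and the grasp point (between the pads) lies 54 mm ahead of it (ctrl.pinch_z is the distance from the TCP to the grasp point, in m); z points along the fingers, y is the direction in which the jaws open and shut (so a half turn about z gives the same grasp; the last joint's range is limited). The gripper opens to 85 mm and grips with 20 to 120 N. Pads are 22 mm wide; open, the fingers measure 114 mm over their backs; the gripper's body (76 mm by 85 mm) begins 54 mm behind the grasp point. The pads swing forward as they close: fully open they stand 13 mm farther back than shut.
Start: joints at [1.06, 0.181, 1.607, -0, 1.354, -0.206], TCP at [0.173, 0.549, 0.304] pointing down, gripper open.
Joint ranges: [-2.99, 2.99], [-0.89, 2.07], [0.3, 2.58], [-1.14, 4.28], [0, 2.63], [-3.12, 3.12]. Speed limits (rad/s): [2.57, 2.57, 3.01, 3.14, 3.14, 3.14].

INTERFACE

Orientations are given as a unit quaternion [w, x, y, z].
In Python, from bench import ctrl, camera, camera_model gives the robot as it stands.
- The arm moves only by the tool arm_command, never from a script. Its argument "series" is a list of rows, each a list of 7 numbers: the shift along the tool's x, y, z in m, then the turn, a rotation vector about the tool's x, y, z in degrees, then the finger opening in m, from 0 to 0.0854. In form: [[tx, ty, tz, rx, ry, rz, gripper], ...]. A call has exactly 5 rows; each row is the pose to reach, as a shift and turn from the pose commanded when the call began, along the tool's axes at that moment; what a row does not reach only later rows make up. A row lasts 1/10 s, in which the tool goes at most 50 mm and 8.59 degrees, less where a joint would pass 70% of its speed; a pose out of reach is approached as far as the arm can. A call with a gripper value outside its range is refused whole. The fingers move at their own pace and stop on an object; the grip force is fixed at half the most. Time passes only in rows, so rows that repeat a pose let the fingers close, or fill a call up. It gives the time, the measured TCP pose, the force and the opening at its end, in the units of the state.
- ctrl.get_obs(): the state, without advancing time (a new reading comes with each control period).
- camera(name): name is "side" or "top" or "wrist"; returns (picture, depth): 400x640x3 uint8, red, green, blue; 400x640 float32, m along the optical axis (not along the pixel's ray), 0 where there is no reading.
- camera_model(name): a dict with "K" (3x3 intrinsics, pixels), "position" and "attitude" of the camera in the world. Camera axes: x right, y down, z forward; pixel columns grow to the right and rows downward; lengths in m; the calibration is good to about 2 mm. A picture is of the moment at which its call begins: read the wrist's pose just before it. camera_model takes no time and is no camera call; for the wrist camera it gives the pose at the moment of the call.
- ctrl.hand_in(): hands the job in, once; it reports no verdict.
The state is a dict: "time_s": time; "q": joint angles; "dq": joint speeds; "joint_efforts": joint torques, N m; "eef_pos": TCP position; "eef_rot": TCP orientation; "wrist_force": force on the tool from outside, world axes, zero at the start; "torque": the same for the moment, N m; "opening": opening from 0.0 (shut) to 1.0 (fully open).
Only numpy, scipy, OpenCV 4.12 (cv2) and the standard library are available. Lean on these libraries where they do the work, as an engineer would, in place of code of your own. Each camera call takes 0.05 s, during which the arm holds its last target. There are 200 camera calls.

## Working session

There is one attempt and no reset: what is moved stays moved. The work goes in short steps, Python scripts to look and compute and a tool call to move; the robot and the scene stay as the last step left them, time stands still between calls to the robot, and variables do not carry over. Pictures are saved under pics/ and viewed, about 8 in all and at most 12, crops included, and the job is handed in when it is done.

Besides the shell and the picture viewer there is one more tool, called as a command line: name --pt "numbers of a row" for each row, then --argument value for the rest. arm_command: Moves the arm, as the interface text tells. Its arguments: {"type":"object","properties":{"series":{"type":"array","items":{"type":"array","items":{"type":"number"}}}},"required":["series"]}

```bash
ls; mkdir -p pics; cat > h.py <<'E'
import numpy as np, cv2
from bench import ctrl, camera, camera_model
from scipy.spatial.transform import Rotation as R
def att(m):
    a=np.array(m["attitude"],float)
    return a if a.shape==(3,3) else R.from_quat(a[[1,2,3,0]]).as_matrix()
def ray(m,u,v):
    d=att(m)@np.linalg.inv(np.array(m["K"]))@np.array([u,v,1.0]); return np.array(m["position"]),d
def plane(m,u,v,z):
    p,d=ray(m,u,v); return p+d*(z-p[2])/d[2]
def cloud(m,D):
    v,u=np.mgrid[:D.shape[0],:D.shape[1]]
    P=np.stack([u,v,np.ones_like(u)],-1)@np.linalg.inv(np.array(m["K"])).T*D[...,None]
    return P@att(m).T+np.array(m["position"])
def proj(m,P):
    c=att(m).T@(np.array(P)-np.array(m["position"])); c=np.array(m["K"])@c; return c[:2]/c[2]
E
python3 - <<'E'
from h import *
for n in ("top","side"):
    m=camera_model(n); print(n,m); p,D=camera(n); np.savez(f"{n}0.npz",p=p,D=D)
    cv2.imwrite(f"pics/{n}0.png",p[...,::-1])
print(ctrl.get_obs())
E
```

```text
pics
top {'K': array([[469.97270208,   0.        , 322.47503093],
       [  0.        , 469.97270208, 199.05870104],
       [  0.        ,   0.        ,   1.        ]]), 'position': array([ 0.37910757, -0.02130521,  1.12970545]), 'attitude': array([-0.08575369,  0.75109963, -0.65007384,  0.07680921])}
side {'K': array([[469.95287059,   0.        , 318.26659607],
       [  0.        , 469.95287059, 209.12779181],
       [  0.        ,   0.        ,   1.        ]]), 'position': array([ 0.14067265, -0.86206173,  0.63449175]), 'attitude': array([-0.49216489,  0.83170617, -0.22754262,  0.11942753])}
{'time_s': 0.1, 'q': array([ 1.05970248e+00,  1.81453068e-01,  1.60789230e+00,  1.91674955e-05,
        1.35380230e+00, -2.06277813e-01]), 'dq': array([-2.17357170e-03, -6.59984428e-04, -5.39609253e-05, -1.63895444e-03,
        1.02218181e-03,  4.93965625e-04]), 'joint_efforts': array([ 6.31867533e-04, -4.45874870e+01, -3.52242136e+01, -2.59186809e-04,
        4.09168322e-03, -1.86587607e-05]), 'eef_pos': array([0.17234615, 0.54816873, 0.30308944]), 'eef_rot': array([-2.81702199e-04,  1.51820674e-01,  9.88407749e-01, -7.24743868e-04]), 'wrist_force': array([ 0.21602832, -0.45816862,  0.59239605]), 'torque': array([-0.02493007,  0.01051772,  0.01624076]), 'opening': 1.001916171377559}
```

View pics/top0.png

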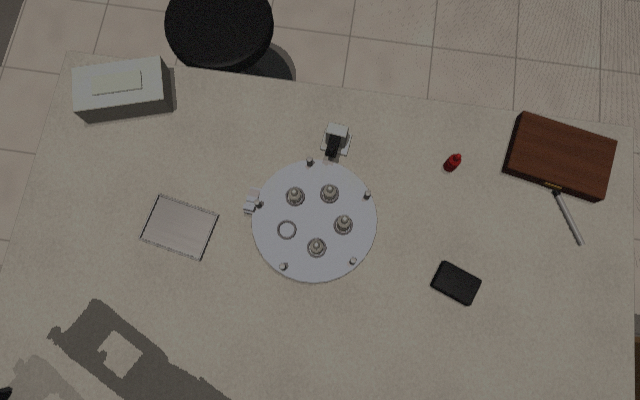

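View pics/side0.png

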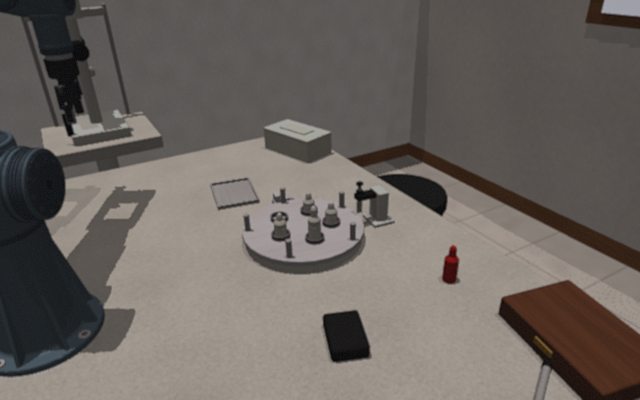

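Top view: carousel around (314,222), with the catch's white post and black arm at (335,140). The pocket block is at (252,200), so about a 90° clockwise turn is needed. The bottles are at (295,196), (330,193), (343,224) and (316,247), and the empty well is at (287,229). The red decoy is at (453,162), the tray at (180,227) and the lens case at (456,283).

```bash
python3 - <<'E'
from h import *
T=np.load("top0.npz"); m=camera_model("top"); P=cloud(m,T["D"]); s=camera_model("side"); S=np.load("side0.npz"); Q=cloud(s,S["D"])
z=P[...,2]; print("table z",np.median(z[300:380,300:500]))
mask=((z>.028)&(z<.045)).astype(np.uint8); 
roi=np.zeros_like(mask); roi[140:300,235:395]=1; mask*=roi
mk=cv2.morphologyEx(mask,cv2.MORPH_OPEN,np.ones((7,7)))
mk=cv2.morphologyEx(mk,cv2.MORPH_CLOSE,np.ones((25,25)))
c=max(cv2.findContours(mk,0,1)[0],key=cv2.contourArea); h=cv2.convexHull(c)[:,0]
W=np.array([plane(m,u,v,.036)[:2] for u,v in h])
A=np.c_[2*W,np.ones(len(W))]; x=np.linalg.lstsq(A,(W**2).sum(1),rcond=None)[0]
C=x[:2]; print("C",C,"r",np.sqrt(x[2]+C@C))
np.save("C.npy",C)
hi=((z>.058)&(z<.14)).astype(np.uint8)*roi
n,l,st,ce=cv2.connectedComponentsWithStats(hi)
for i in range(1,n):
    k=l==i
    if st[i,4]<3: continue
    zz=np.percentile(z[k],95); xy=np.median(P[k][:,:2],0); d=xy-C
    print("top",ce[i].round(0),st[i,4],"z %.3f"%zz,xy.round(4),"r %.3f ang %.1f"%(np.hypot(*d),np.degrees(np.arctan2(d[1],d[0]))))
zq=Q[...,2]
hi=((zq>.058)&(zq<.2)&(np.hypot(Q[...,0]-C[0],Q[...,1]-C[1])<.22)).astype(np.uint8)
n,l,st,ce=cv2.connectedComponentsWithStats(hi)
for i in range(1,n):
    k=l==i
    if st[i,4]<5: continue
    xy=np.median(Q[k][:,:2],0); d=xy-C
    print("side",ce[i].round(0),st[i,4],"z %.3f"%np.percentile(zq[k],97),xy.round(4),"r %.3f ang %.1f"%(np.hypot(*d),np.degrees(np.arctan2(d[1],d[0]))))
# pocket, catch post, tray, lens
for n_,u0,u1,v0,v1,a,b in (("pocket",240,262,185,218,.02,.06),("tray",135,225,185,265,.009,.03),("lens",425,485,255,310,.02,.045),("catch",318,355,118,162,.03,.25)):
    k=(z[v0:v1,u0:u1]>a)&(z[v0:v1,u0:u1]<b); p=P[v0:v1,u0:u1][k]
    print(n_,p.mean(0).round(4),p.min(0).round(3),p.max(0).round(3),cv2.minAreaRect(p[:,:2].astype(np.float32)))
a=cv2.resize(T["p"][150:295,240:390,::-1],None,fx=4,fy=4,interpolation=2)
cv2.imwrite("pics/crop.png",a[:, :600])
b=S["p"][170:280,230:410,::-1]; cv2.imwrite("pics/crop2.png",cv2.convertScaleAbs(cv2.resize(b,None,fx=4,fy=4,interpolation=2),alpha=1.6))
E
```

```text
table z -0.0006789377521716489
C [0.58390045 0.02866804] r 0.15069719087889683
top [332. 148.] 215 z 0.122 [0.7394 0.004 ] r 0.157 ang -9.0
top [309. 160.] 41 z 0.082 [0.7119 0.0542] r 0.131 ang 11.3
top [329. 192.] 144 z 0.094 [ 0.6432 -0.003 ] r 0.067 ang -28.1
top [294. 194.] 134 z 0.090 [0.6256 0.0759] r 0.063 ang 48.6
top [367. 194.] 41 z 0.082 [ 0.6507 -0.0905] r 0.137 ang -60.7
top [257. 203.] 41 z 0.083 [0.5933 0.1575] r 0.129 ang 85.8
top [343. 223.] 172 z 0.123 [ 0.5722 -0.0441] r 0.074 ang -99.1
top [316. 246.] 150 z 0.100 [0.5125 0.0084] r 0.074 ang -164.2
top [353. 261.] 33 z 0.083 [ 0.4937 -0.077 ] r 0.139 ang -130.5
top [282. 267.] 37 z 0.082 [0.4581 0.0763] r 0.135 ang 159.3
side [370. 195.] 466 z 0.120 [ 0.7671 -0.0047] r 0.186 ang -10.3
side [282. 192.] 48 z 0.080 [0.5958 0.1541] r 0.126 ang 84.6
side [342. 196.] 55 z 0.082 [0.7143 0.0504] r 0.132 ang 9.5
side [312. 216.] 415 z 0.120 [ 0.5796 -0.0506] r 0.079 ang -93.1
side [331. 212.] 158 z 0.095 [ 0.6454 -0.0112] r 0.073 ang -32.9
side [280. 224.] 190 z 0.098 [5.137e-01 2.000e-04] r 0.076 ang -158.0
side [246. 219
[... 191 characters left out ...]
 0.1725 0.0401] [0.567 0.149 0.022] [0.641 0.193 0.06 ] ((0.6037120223045349, 0.17421671748161316), (0.07470900565385818, 0.04287189245223999), 6.265666961669922)
tray [0.5214 0.3487 0.0114] [0.45  0.258 0.009] [0.595 0.435 0.017] ((0.5225514769554138, 0.3469375669956207), (0.16161248087882996, 0.11979052424430847), 79.0125732421875)
lens [ 0.4824 -0.3233  0.0287] [ 0.435 -0.381  0.02 ] [ 0.531 -0.268  0.036] ((0.4833274483680725, -0.3247072398662567), (0.10063152760267258, 0.07071548700332642), 69.07499694824219)
catch [0.7698 0.0023 0.085 ] [ 0.726 -0.026  0.03 ] [0.81  0.036 0.124] ((0.7651038765907288, 0.004571262747049332), (0.050491370260715485, 0.08768567442893982), 80.70738220214844)
```

View pics/crop2.png

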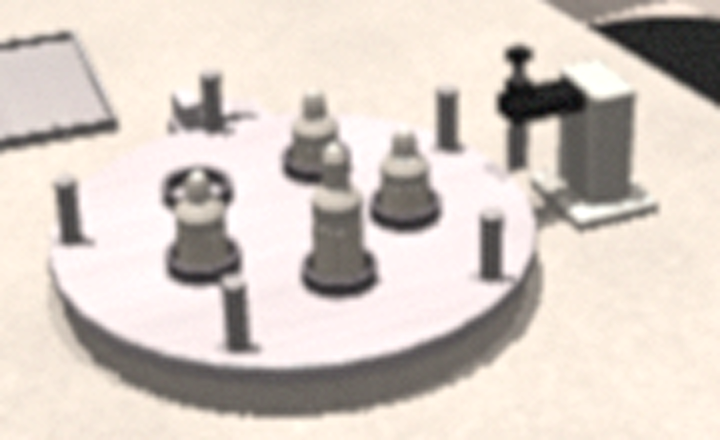

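The tall bottle is at (343,223): top 0.123 m, angle −95° on the carousel. The short ones stand at (329,192), (294,194) and (316,246), with tops 0.090–0.100, and the red decoy at (453,162) is off the carousel. The crop confirms it: the bottle at crop (337,220) is white and the tallest. The posts sit at 13°+72k about C≈(0.5825,0.0235). I'll cage the post at 157° and sweep it clockwise about 91° to around 66°, since the catch is at about −6°.

```bash
cat >> h.py <<'E'
C=np.array([.5825,.0235])
def rot(yaw):
    c,s=np.cos(np.radians(yaw)),np.sin(np.radians(yaw))  # tool y=(c,s,0), z down, x=y x z
    return np.array([[-s,c,0],[c,s,0],[0,0,-1.]]).T
def state(pr=True):
    o=ctrl.get_obs(); q=np.array(o["eef_rot"]); Rm=R.from_quat(q[[1,2,3,0]]).as_matrix(); p=np.array(o["eef_pos"])
    yaw=np.degrees(np.arctan2(Rm[1,1],Rm[0,1])); d=p[:2]-C
    if pr: print("t",round(o["time_s"],2),"p",p.round(4),"yaw %.1f"%yaw,"phi %.2f r %.4f"%(np.degrees(np.arctan2(d[1],d[0])),np.hypot(*d)),"F",np.array(o["wrist_force"]).round(2),"open",round(o["opening"],3))
    return p,Rm
def plan(ts):
    p,Rm=state()
    for x,y,z,yaw in ts:
        d=Rm.T@(np.array([x,y,z])-p); rv=np.degrees(R.from_matrix(Rm.T@rot(yaw)).as_rotvec())
        print([*d.round(4).tolist(),*rv.round(1).tolist()])
def arc(phis,r=.135,z=.125): return [(C[0]+r*np.cos(np.radians(f)),C[1]+r*np.sin(np.radians(f)),z,f-90) for f in phis]
E
python3 - <<'E'
from h import *
plan([(.458,.076,.19,67),(.458,.076,.125,67)])
E
```

```text
t 0.1 p [0.1723 0.5482 0.3031] yaw 72.5 phi 128.02 r 0.6660 F [ 0.22 -0.46  0.59] open 1.002
[-0.4142, -0.3645, 0.1135, -0.1, -0.0, 5.5]
[-0.4143, -0.3644, 0.1785, -0.1, -0.0, 5.5]
```

arm_command --pt "-0.034 -0.03 0.009 0 0 0.5 0.036" --pt "-0.068 -0.06 0.019 0 0 1 0.036" --pt "-0.102 -0.09 0.028 0 0 1.5 0.036" --pt "-0.136 -0.12 0.037 0 0 2 0.036" --pt "-0.17 -0.15 0.046 0 0 2.5 0.036"

```text
time_s: 0.6
eef_pos: [0.29, 0.3528, 0.2573]
eef_rot: [-0.0, 0.173, 0.985, -0.0]
wrist_force: [1.0, 0.2, 0.5]
opening: 0.422
```

arm_command --pt "-0.034 -0.029 0.009 0 0 0.5 0.036" --pt "-0.068 -0.058 0.018 0 0 1 0.036" --pt "-0.102 -0.086 0.027 0 0 1.5 0.036" --pt "-0.136 -0.116 0.037 0 0 2 0.036" --pt "-0.165 -0.14 0.046 0 0 2.5 0.036"

```text
time_s: 1.1
eef_pos: [0.3975, 0.1644, 0.2114]
eef_rot: [-0.0, 0.195, 0.981, -0.0]
wrist_force: [0.3, 0.6, -0.1]
opening: 0.419
```

```bash
python3 - <<'E'
from h import *
plan([(.458,.076,.19,67),(.458,.076,.125,67)])
E
```

```text
t 1.1 p [0.3975 0.1644 0.2114] yaw 67.5 phi 142.71 r 0.2326 F [ 0.34  0.59 -0.12] open 0.419
[-0.0898, -0.0585, 0.0214, -0.0, -0.0, 0.5]
[-0.0898, -0.0585, 0.0864, -0.0, -0.0, 0.5]
```

arm_command --pt "-0.03 -0.02 0.007 0 0 0.5 0.036" --pt "-0.06 -0.039 0.014 0 0 0.5 0.036" --pt "-0.09 -0.0585 0.0215 0 0 0.5 0.036" --pt "-0.09 -0.0585 0.0215 0 0 0.5 0.036" --pt "-0.09 -0.0585 0.0215 0 0 0.5 0.036"

```text
time_s: 1.6
eef_pos: [0.4575, 0.0776, 0.1899]
eef_rot: [-0.001, 0.2, 0.98, 0.0]
wrist_force: [-0.2, -0.0, -0.6]
opening: 0.425
```

```bash
python3 - <<'E'
from h import *
plan([(.458,.076,.125,67)])
m=camera_model("wrist"); p,D=camera("wrist"); cv2.imwrite("pics/w1.png",p[...,::-1]); np.savez("w1.npz",p=p,D=D,**{"K":m["K"],"position":m["position"],"attitude":m["attitude"]})
print(m["position"],att(m)[:,2]); print(proj(m,[.458,.076,.081]))
E
```

```text
t 1.6 p [0.4575 0.0776 0.1899] yaw 66.9 phi 156.61 r 0.1362 F [-0.22 -0.01 -0.58] open 0.425
[-0.0012, -0.0012, 0.0648, -0.0, -0.1, -0.1]
[0.38947068 0.10585407 0.25950582] [ 0.26484261 -0.11299133 -0.95764887]
[323.25353128 233.57405663]
```

View pics/w1.png

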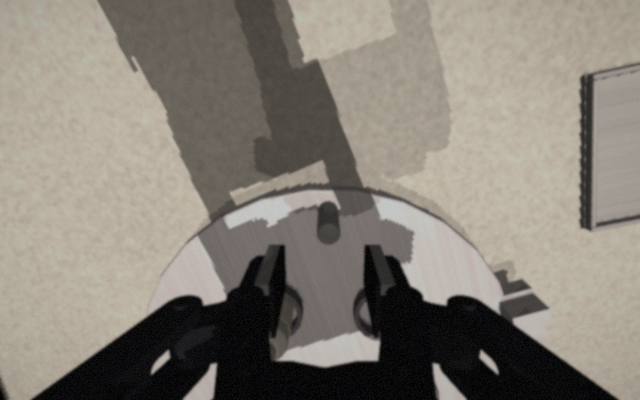

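```bash
python3 - <<'E'
from h import *
f=np.load("w1.npz"); m={k:f[k] for k in("K","position","attitude")}; P=cloud(m,f["D"])
k=(P[...,2]>.055)&(P[...,2]<.09); k[:190]=0;k[245:]=0;k[:,:300]=0;k[:,355:]=0
print(k.sum(),P[k].mean(0).round(4),P[k].min(0).round(3),P[k].max(0).round(3))
t=k&(P[...,2]>.077);v,u=np.where(t);print(t.sum(),u.mean(),v.mean(),P[t].mean(0),P[t][:,:2].min(0),P[t][:,:2].max(0)); print(proj(m,[.458,.076,.036]))
E
```

```text
702 [0.4571 0.0793 0.0748] [0.452 0.072 0.055] [0.466 0.085 0.082]
434 328.1520737327189 232.30414746543778 [0.45877941 0.07869779 0.07998182] [0.45244355 0.07172127] [0.46584455 0.08527557]
[323.44439717 208.3921049 ]
```

The wrist view shows the post top at (328,232), i.e. (0.459, 0.0787, 0.080), which lies between the pads. Descending over it.

arm_command --pt "-0.001 0.001 0.015 0 0 0 0.036" --pt "-0.001 0.001 0.03 0 0 0 0.036" --pt "-0.001 0.001 0.045 0 0 0 0.036" --pt "-0.001 0.001 0.06 0 0 0 0.036" --pt "-0.001 0.001 0.065 0 0 0 0.036"

```text
time_s: 2.15
eef_pos: [0.4575, 0.0799, 0.1243]
eef_rot: [-0.001, 0.198, 0.98, -0.0]
wrist_force: [-0.2, 0.0, 0.9]
opening: 0.421
```

```bash
python3 - <<'E'
from h import *
C[:]=(.583,.0245)
plan(arc([153.5,150.5,147.5,144,140.5]))
E
sed -i 's/^C=.*/C=np.array([.583,.0245])/' h.py
```

```text
t 2.15 p [0.4575 0.0799 0.1243] yaw 67.1 phi 156.20 r 0.1372 F [-0.18  0.02  0.86] open 0.421
[-0.0024, 0.0063, -0.0007, -0.0, -0.1, 3.6]
[-0.003, 0.0134, -0.0008, -0.0, -0.1, 6.6]
[-0.004, 0.0204, -0.0008, -0.1, -0.1, 9.6]
[-0.0057, 0.0284, -0.0008, -0.1, -0.1, 13.1]
[-0.0078, 0.0364, -0.0008, -0.1, -0.1, 16.6]
```

arm_command --pt "-0.001 0.006 0 0 0 3 0.036" --pt "-0.002 0.013 0 0 0 6 0.036" --pt "-0.004 0.02 0 0 0 9 0.036" --pt "-0.005 0.027 0 0 0 12 0.036" --pt "-0.007 0.034 0 0 0 15 0.036"

```text
time_s: 2.65
eef_pos: [0.4782, 0.1082, 0.1258]
eef_rot: [-0.0, 0.326, 0.946, -0.0]
wrist_force: [-0.7, -1.0, 1.3]
opening: 0.421
```

arm_command --pt "-0.0002 0.007 0 0 0 3 0.036" --pt "-0.0007 0.014 0 0 0 6 0.036" --pt "-0.0017 0.021 0 0 0 9 0.036" --pt "-0.003 0.028 0 0 0 12 0.036" --pt "-0.0046 0.035 0 0 0 15 0.036"

```text
time_s: 3.15
eef_pos: [0.5033, 0.133, 0.1258]
eef_rot: [-0.0, 0.446, 0.895, -0.0]
wrist_force: [-1.3, -0.8, -0.2]
opening: 0.422
```

```bash
python3 - <<'E'
from h import *
p,D=camera("top"); cv2.imwrite("pics/t2.png",cv2.resize(p[100:300,200:420,::-1],None,fx=2.7,fy=2.7)); state()
E
```

```text
t 3.2 p [0.5044 0.1334 0.1261] yaw 36.9 phi 125.82 r 0.1343 F [-0.07  0.87  0.82] open 0.424
```

View pics/t2.png

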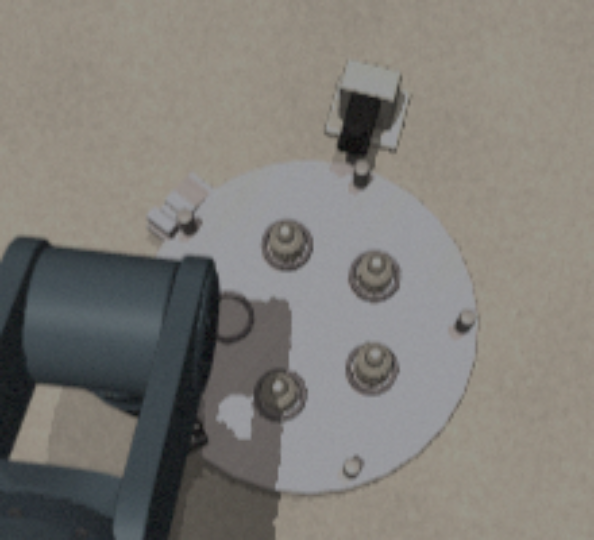

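The crop shows the carousel turned about 26°: the pocket is now at crop (175,208), and everything is standing. Continuing with the same arc.

arm_command --pt "-0.0002 0.007 0 0 0 3 0.036" --pt "-0.0007 0.014 0 0 0 6 0.036" --pt "-0.0017 0.021 0 0 0 9 0.036" --pt "-0.003 0.028 0 0 0 12 0.036" --pt "-0.0046 0.035 0 0 0 15 0.036"

```text
time_s: 3.7
eef_pos: [0.5341, 0.1502, 0.1258]
eef_rot: [-0.0, 0.559, 0.829, -0.0]
wrist_force: [-1.8, -0.2, -0.0]
opening: 0.425
```

arm_command --pt "-0.0002 0.007 0 0 0 3 0.036" --pt "-0.0007 0.014 0 0 0 6 0.036" --pt "-0.0017 0.021 0 0 0 9 0.036" --pt "-0.003 0.028 0 0 0 12 0.036" --pt "-0.0046 0.035 0 0 0 15 0.036"

```text
time_s: 4.2
eef_pos: [0.5683, 0.159, 0.1258]
eef_rot: [-0.0, 0.662, 0.749, -0.0]
wrist_force: [-0.9, -0.8, 0.5]
opening: 0.42
```

```bash
cat > look.py <<'E'
from h import *
import sys
state(); m=camera_model("top"); p,D=camera("top"); P=cloud(m,D); z=P[...,2]
cv2.imwrite(f"pics/{sys.argv[1]}.png",cv2.resize(p[110:300,220:420,::-1],None,fx=3,fy=3))
d=P[...,:2]-C; r=np.hypot(d[...,0],d[...,1]); a=np.degrees(np.arctan2(d[...,1],d[...,0]))
k=((z>.07)&(z<.09)&(r>.122)&(r<.148)).astype(np.uint8)
n,l,st,ce=cv2.connectedComponentsWithStats(k)
for i in range(1,n):
    if st[i,4]>12: print("post",ce[i].round(0),st[i,4],"z %.3f r %.3f ang %.1f"%(z[l==i].max(),np.median(r[l==i]),np.median(a[l==i])))
k=(r>.156)&(r<.172)&(z>.028)&(z<.06)&(a>-40); print("pocket part angles",np.percentile(a[k],[2,50,98]).round(1),k.sum())
E
python3 look.py t3
```

```text
t 4.2 p [0.5683 0.159  0.1258] yaw 7.0 phi 96.23 r 0.1353 F [-0.93 -0.78  0.53] open 0.42
post [330. 156.] 25 z 0.089 r 0.146 ang -6.8
post [293. 163.] 31 z 0.084 r 0.134 ang 29.5
post [359. 179.] 31 z 0.083 r 0.135 ang -42.4
post [364. 247.] 32 z 0.085 r 0.135 ang -114.6
post [298. 273.] 33 z 0.084 r 0.135 ang 173.7
pocket part angles [14.9 25.2 36.7] 138
```

Remaining turn is about 36°: pocket at 29.5°, catch pin at about −6.8°. Two calls, 15° then 10°.

arm_command --pt "-0.0002 0.007 0 0 0 3 0.036" --pt "-0.0007 0.014 0 0 0 6 0.036" --pt "-0.0017 0.021 0 0 0 9 0.036" --pt "-0.003 0.028 0 0 0 12 0.036" --pt "-0.0046 0.035 0 0 0 15 0.036"

```text
time_s: 4.75
eef_pos: [0.6036, 0.1586, 0.1257]
eef_rot: [-0.0, 0.754, 0.657, -0.0]
wrist_force: [-1.1, -1.2, -0.1]
opening: 0.423
```

arm_command --pt "-0.0001 0.0047 0 0 0 2 0.036" --pt "-0.0003 0.0094 0 0 0 4 0.036" --pt "-0.0007 0.0141 0 0 0 6 0.036" --pt "-0.0013 0.0188 0 0 0 8 0.036" --pt "-0.002 0.0234 0 0 0 10 0.036"

```text
time_s: 5.25
eef_pos: [0.6259, 0.1533, 0.1257]
eef_rot: [-0.001, 0.808, 0.589, -0.001]
wrist_force: [-3.6, -0.2, 2.2]
opening: 0.423
```

```bash
python3 look.py t4
```

```text
t 5.25 p [0.6259 0.1533 0.1257] yaw -17.9 phi 71.57 r 0.1358 F [-3.62 -0.18  2.19] open 0.423
post [330. 156.] 24 z 0.090 r 0.146 ang -6.8
post [318. 160.] 32 z 0.083 r 0.134 ang 4.6
post [370. 201.] 30 z 0.084 r 0.135 ang -67.6
post [275. 261.] 33 z 0.083 r 0.135 ang 148.6
post [346. 266.] 31 z 0.084 r 0.134 ang -139.7
pocket part angles [-10.4   4.9  11.8] 85
```

View pics/t4.png

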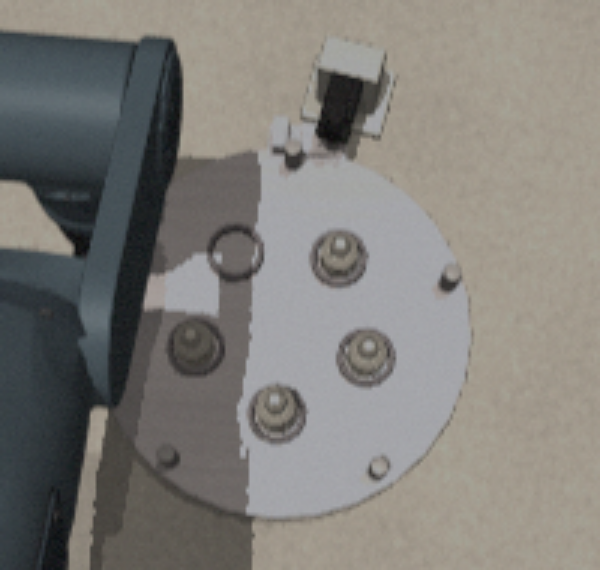

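The pocket (crop 290,140) is 10–11° from the catch and riding the ramp (3.6 N). Now small steps.

arm_command --pt "0 0.0014 0 0 0 0.6 0.036" --pt "0 0.0028 0 0 0 1.2 0.036" --pt "-0.0001 0.0042 0 0 0 1.8 0.036" --pt "-0.0001 0.0056 0 0 0 2.4 0.036" --pt "-0.0002 0.007 0 0 0 3 0.036"

```text
time_s: 5.8
eef_pos: [0.6339, 0.1505, 0.1255]
eef_rot: [0.0, 0.824, 0.567, 0.0]
wrist_force: [0.2, 0.4, 0.9]
opening: 0.423
```

arm_command --pt "0 0.001 0 0 0 0.4 0.036" --pt "0 0.002 0 0 0 0.8 0.036" --pt "0 0.003 0 0 0 1.2 0.036" --pt "-0.0001 0.004 0 0 0 1.6 0.036" --pt "-0.0001 0.005 0 0 0 2 0.036"

```text
time_s: 6.3
eef_pos: [0.6383, 0.1485, 0.1253]
eef_rot: [-0.0, 0.834, 0.552, -0.0]
wrist_force: [-3.0, 0.8, 1.9]
opening: 0.422
```

```bash
python3 look.py t5
```

```text
t 6.3 p [0.6383 0.1485 0.1253] yaw -23.0 phi 65.97 r 0.1357 F [-3.    0.83  1.94] open 0.422
post [330. 156.] 26 z 0.090 r 0.146 ang -6.8
post [323. 160.] 32 z 0.084 r 0.134 ang -1.2
post [372. 207.] 33 z 0.085 r 0.134 ang -73.4
post [270. 257.] 34 z 0.083 r 0.135 ang 142.9
post [340. 269.] 31 z 0.086 r 0.134 ang -145.1
pocket part angles [-15.9  -8.7   6. ] 87
```

arm_command --pt "0 0.0005 0 0 0 0.2 0.036" --pt "0 0.001 0 0 0 0.4 0.036" --pt "0 0.0015 0 0 0 0.6 0.036" --pt "0 0.002 0 0 0 0.8 0.036" --pt "0 0.002 0 0 0 0.8 0.036"

```text
time_s: 6.85
eef_pos: [0.6402, 0.1477, 0.1253]
eef_rot: [0.0, 0.838, 0.546, 0.0]
wrist_force: [-1.6, 0.4, 1.2]
opening: 0.425
```

arm_command --pt "0 0.0005 0 0 0 0.2 0.036" --pt "0 0.001 0 0 0 0.4 0.036" --pt "0 0.0015 0 0 0 0.6 0.036" --pt "0 0.002 0 0 0 0.8 0.036" --pt "0 0.002 0 0 0 0.8 0.036"

```text
time_s: 7.35
eef_pos: [0.642, 0.1468, 0.1253]
eef_rot: [0.0, 0.841, 0.54, 0.0]
wrist_force: [-2.5, 0.4, 1.5]
opening: 0.421
```

arm_command --pt "0 0.0005 0 0 0 0.2 0.036" --pt "0 0.001 0 0 0 0.4 0.036" --pt "0 0.0015 0 0 0 0.6 0.036" --pt "0 0.002 0 0 0 0.8 0.036" --pt "0 0.002 0 0 0 0.8 0.036"

```text
time_s: 7.85
eef_pos: [0.6439, 0.146, 0.1254]
eef_rot: [0.0, 0.845, 0.535, 0.0]
wrist_force: [-3.0, 0.7, 0.3]
opening: 0.424
```

arm_command --pt "0 0.0005 0 0 0 0.2 0.036" --pt "0 0.001 0 0 0 0.4 0.036" --pt "0 0.0015 0 0 0 0.6 0.036" --pt "0 0.002 0 0 0 0.8 0.036" --pt "0 0.002 0 0 0 0.8 0.036"

```text
time_s: 8.35
eef_pos: [0.6456, 0.1451, 0.1253]
eef_rot: [0.0, 0.849, 0.529, 0.0]
wrist_force: [-2.9, -0.7, 1.4]
opening: 0.423
```

```bash
python3 look.py t6
```

```text
t 8.35 p [0.6456 0.1451 0.1253] yaw -26.2 phi 62.55 r 0.1359 F [-2.87 -0.65  1.43] open 0.423
post [330. 156.] 24 z 0.089 r 0.146 ang -6.7
post [326. 161.] 33 z 0.085 r 0.135 ang -4.5
post [372. 211.] 32 z 0.085 r 0.134 ang -76.8
post [268. 254.] 32 z 0.083 r 0.135 ang 139.3
post [337. 270.] 31 z 0.083 r 0.135 ang -148.7
pocket part angles [-19.3 -13.4   2.6] 91
```

arm_command --pt "0 0.0005 0 0 0 0.2 0.036" --pt "0 0.001 0 0 0 0.4 0.036" --pt "0 0.0015 0 0 0 0.6 0.036" --pt "0 0.0015 0 0 0 0.6 0.036" --pt "0 0.0015 0 0 0 0.6 0.036"

```text
time_s: 8.9
eef_pos: [0.647, 0.1445, 0.1253]
eef_rot: [0.0, 0.852, 0.524, 0.0]
wrist_force: [-2.4, -1.2, 1.5]
opening: 0.421
```

arm_command --pt "0 0.0005 0 0 0 0.2 0.036" --pt "0 0.001 0 0 0 0.4 0.036" --pt "0 0.0015 0 0 0 0.6 0.036" --pt "0 0.0015 0 0 0 0.6 0.036" --pt "0 0.0015 0 0 0 0.6 0.036"

```text
time_s: 9.4
eef_pos: [0.6483, 0.1438, 0.1253]
eef_rot: [0.0, 0.854, 0.52, 0.0]
wrist_force: [-3.5, -0.2, 0.7]
opening: 0.419
```

arm_command --pt "0 0.0005 0 0 0 0.2 0.036" --pt "0 0.001 0 0 0 0.4 0.036" --pt "0 0.0015 0 0 0 0.6 0.036" --pt "0 0.0015 0 0 0 0.6 0.036" --pt "0 0.0015 0 0 0 0.6 0.036"

```text
time_s: 9.9
eef_pos: [0.6501, 0.1431, 0.1257]
eef_rot: [0.0, 0.857, 0.515, 0.001]
wrist_force: [0.1, 0.0, 0.3]
opening: 0.426
```

```bash
python3 look.py t7; python3 - <<'E'
from h import *
p,D=camera("side"); cv2.imwrite("pics/s7.png",cv2.convertScaleAbs(cv2.resize(p[165:265,300:420,::-1],None,fx=5,fy=5,interpolation=2),alpha=1.5))
E
```

```text
t 9.9 p [0.6501 0.1431 0.1257] yaw -28.0 phi 60.49 r 0.1363 F [0.11 0.03 0.29] open 0.426
post [329. 159.] 58 z 0.090 r 0.139 ang -6.7
post [372. 213.] 33 z 0.083 r 0.134 ang -79.0
post [267. 253.] 35 z 0.086 r 0.134 ang 137.4
post [335. 271.] 34 z 0.083 r 0.135 ang -150.8
pocket part angles [-21.4 -15.8   0.5] 86
```

View pics/s7.png

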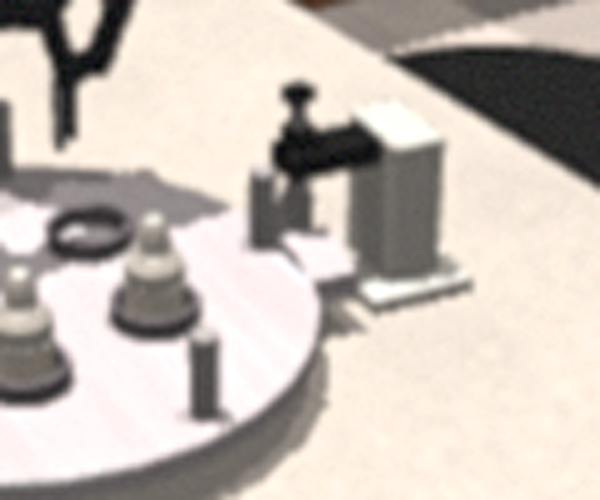

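Force fell to about 0 with the pocket at −6.8°, so the catch has probably dropped. Small steps now, to feel the block.

arm_command --pt "0 0.0005 0 0 0 0.2 0.036" --pt "0 0.001 0 0 0 0.4 0.036" --pt "0 0.001 0 0 0 0.4 0.036" --pt "0 0.001 0 0 0 0.4 0.036" --pt "0 0.001 0 0 0 0.4 0.036"

```text
time_s: 10.5
eef_pos: [0.6505, 0.1427, 0.1254]
eef_rot: [0.0, 0.859, 0.512, 0.0]
wrist_force: [0.1, 0.1, -0.7]
opening: 0.422
```

arm_command --pt "0 0.0005 0 0 0 0.2 0.036" --pt "0 0.001 0 0 0 0.4 0.036" --pt "0 0.001 0 0 0 0.4 0.036" --pt "0 0.001 0 0 0 0.4 0.036" --pt "0 0.001 0 0 0 0.4 0.036"

```text
time_s: 11.0
eef_pos: [0.6512, 0.1423, 0.1253]
eef_rot: [-0.0, 0.861, 0.509, -0.0]
wrist_force: [-1.8, -0.0, 0.8]
opening: 0.422
```

arm_command --pt "0 0.0005 0 0 0 0.2 0.036" --pt "0 0.001 0 0 0 0.4 0.036" --pt "0 0.001 0 0 0 0.4 0.036" --pt "0 0.001 0 0 0 0.4 0.036" --pt "0 0.001 0 0 0 0.4 0.036"

```text
time_s: 11.5
eef_pos: [0.6519, 0.1419, 0.1253]
eef_rot: [-0.0, 0.862, 0.506, -0.0]
wrist_force: [-5.2, 2.1, 3.0]
opening: 0.421
```

```bash
python3 look.py t8;  python3 - <<'E'
from h import *
p,D=camera("side"); np.savez("side8.npz",p=p,D=D)
a=np.load("side0.npz")["p"]
row=lambda x: cv2.convertScaleAbs(cv2.resize(x[170:225,335:395,::-1],None,fx=6,fy=6,interpolation=2),alpha=1.5)
cv2.imwrite("pics/cmp.png",np.hstack([row(a),row(p)]))
E
```

```text
t 11.5 p [0.6519 0.1419 0.1253] yaw -29.2 phi 59.58 r 0.1361 F [-5.22  2.1   2.98] open 0.421
post [330. 156.] 26 z 0.090 r 0.146 ang -7.2
post [330. 162.] 32 z 0.082 r 0.134 ang -7.7
post [372. 214.] 32 z 0.083 r 0.133 ang -79.9
post [266. 252.] 35 z 0.084 r 0.134 ang 136.9
post [334. 272.] 32 z 0.084 r 0.135 ang -151.6
pocket part angles [-22.2 -16.5  -0.2] 85
```

View pics/cmp.png

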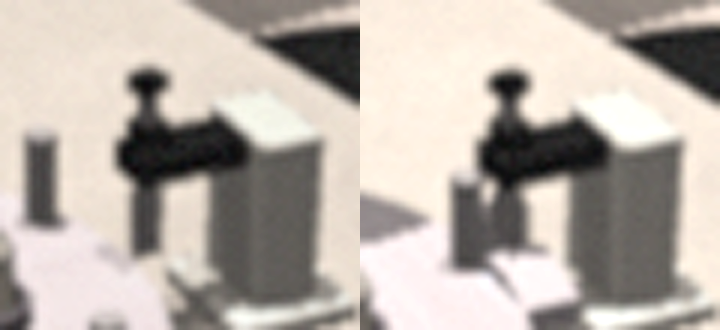

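The knob is back at its initial height (catch down). Over 1 mm steps the force went 3 → 0 → 1.8 → 5.6 N, which is the block. Stopping the push here: back off, then lift off.

arm_command --pt "0 -0.003 0 0 0 0 0.036" --pt "0 -0.007 0 0 0 0 0.036" --pt "0 -0.011 0 0 0 0 0.036" --pt "0 -0.011 0 0 0 0 0.036" --pt "0 -0.011 0 0 0 0 0.036"

```text
time_s: 12.1
eef_pos: [0.6427, 0.1471, 0.1255]
eef_rot: [0.0, 0.862, 0.506, 0.0]
wrist_force: [-0.2, 0.9, 0.1]
opening: 0.424
```

arm_command --pt "0 0 -0.02 0 0 0 0.036" --pt "0 0 -0.04 0 0 0 0.036" --pt "0 0 -0.06 0 0 0 0.036" --pt "0 0 -0.08 0 0 0 0.036" --pt "0 0 -0.1 0 0 0 0.05"

```text
time_s: 12.6
eef_pos: [0.6428, 0.147, 0.2263]
eef_rot: [0.0, 0.862, 0.506, 0.0]
wrist_force: [0.7, 0.1, 0.4]
opening: 0.574
```

```bash
python3 look.py t9;  python3 - <<'E'
from h import *
imgs={"0":np.load("side0.npz")["p"],"8":np.load("side8.npz")["p"]}
m=camera_model("side"); p,D=camera("side"); imgs["9"]=p
for k,x in imgs.items():
    g=cv2.cvtColor(x,cv2.COLOR_RGB2GRAY)[176:190,350:370].astype(float); w=np.clip(90-g,0,None); w=w[:11]
    print(k,"knob row",(w.sum(1)@np.arange(176,187)/w.sum()).round(2),w.sum(1).round(0)[:8])
q=np.array([.77,.005,.12]);print("px per 5.5mm",proj(m,q)-proj(m,q+[0,0,.0055]))
for n in("side","top"):
    m=camera_model(n);p,D=camera(n);P=cloud(m,D);z=P[...,2];d=P[...,:2]-C;k=(np.hypot(d[...,0]+.07,d[...,1]-.009)<.03)&(z>.1)&(z<.13)
    print(n,k.sum(),P[k].mean(0) if k.any() else 0, z[k].max() if k.any() else 0)
E
```

```text
t 12.6 p [0.6428 0.147  0.2263] yaw -29.2 phi 63.97 r 0.1363 F [0.68 0.12 0.39] open 0.574
post [330. 156.] 27 z 0.090 r 0.146 ang -6.9
post [329. 161.] 26 z 0.082 r 0.134 ang -7.3
post [372. 213.] 31 z 0.084 r 0.134 ang -79.5
post [266. 252.] 32 z 0.083 r 0.135 ang 137.1
post [335. 271.] 31 z 0.085 r 0.135 ang -151.4
pocket part angles [-22.2 -16.1   0.3] 88
0 knob row 183.73 [  0.   0.   0.   0.   0.   1. 195. 377.]
8 knob row 183.9 [  0.   0.   0.   0.   0.   0. 115. 344.]
9 knob row 183.72 [  0.   0.   0.   0.   0.   0. 177. 369.]
px per 5.5mm [-0.06152808  1.98345488]
side 63 [0.51462471 0.02802871 0.11258953] 0.12336936704829538
top 47 [0.51211529 0.03248981 0.11680389] 0.12737306109141966
```

Locked: the catch knob is back at its start height and the pocket held at −7.3° after I let go, so the tall bottle faces 172.7°. It stands near (0.5135, 0.032).

```bash
python3 - <<'E'
from h import *
plan([(.5135,.032,.226,-7.4)])
E
```

```text
t 12.8 p [0.6428 0.147  0.2253] yaw -29.2 phi 63.98 r 0.1363 F [ 0.35  0.39 -0.21] open 0.588
[-0.1634, -0.0569, -0.0008, 0.0, -0.0, -21.8]
```

arm_command --pt "-0.041 -0.014 0 0 0 -5.5 0.05" --pt "-0.082 -0.028 0 0 0 -11 0.05" --pt "-0.123 -0.043 0 0 0 -16.5 0.05" --pt "-0.1634 -0.057 0 0 0 -21.8 0.05" --pt "-0.1634 -0.057 0 0 0 -21.8 0.05"

```text
time_s: 13.3
eef_pos: [0.5087, 0.0303, 0.2226]
eef_rot: [-0.002, 0.751, 0.66, -0.003]
wrist_force: [0.0, 0.3, -0.4]
opening: 0.584
```

```bash
python3 - <<'E'
from h import *
m=camera_model("wrist"); p,D=camera("wrist"); P=cloud(m,D); z=P[...,2]
cv2.imwrite("pics/w2.png",p[...,::-1])
k=(np.hypot(P[...,0]-.5135,P[...,1]-.032)<.03)
for a,b in((.115,.128),(.095,.115),(.06,.09)):
    q=P[k&(z>a)&(z<b)]
    if len(q): print(a,len(q),q.mean(0).round(4),q.min(0).round(4),q.max(0).round(4))
plan([(.5135,.032,.134,-7.4)])
E
```

```text
0.115 560 [0.515  0.0364 0.1208] [0.5076 0.0281 0.115 ] [0.5223 0.0422 0.1248]
0.095 725 [0.5151 0.0399 0.1007] [0.5028 0.0267 0.095 ] [0.5268 0.0474 0.115 ]
0.06 502 [0.5156 0.0467 0.0765] [0.5004 0.0351 0.06  ] [0.53 0.05 0.09]
t 13.35 p [0.5109 0.0311 0.2236] yaw -7.5 phi 174.74 r 0.0724 F [1.35 0.   0.58] open 0.588
[0.0012, 0.0028, 0.0896, -0.2, 0.0, -0.1]
```

View pics/w2.png

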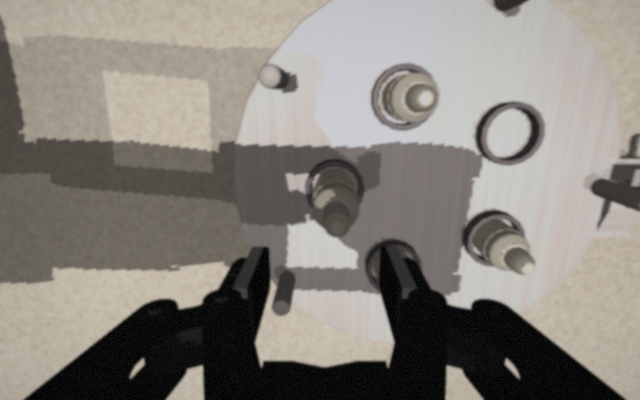

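The tall bottle's cap is at (337,222), centre (0.515, 0.034), between the pads' line. Lowering partway first.

arm_command --pt "0.002 0.0015 0.01 0 0 0 0.05" --pt "0.002 0.0015 0.02 0 0 0 0.05" --pt "0.002 0.0015 0.03 0 0 0 0.05" --pt "0.002 0.0015 0.03 0 0 0 0.05" --pt "0.002 0.0015 0.03 0 0 0 0.05"

```text
time_s: 13.85
eef_pos: [0.5149, 0.0344, 0.1945]
eef_rot: [-0.001, 0.751, 0.66, -0.001]
wrist_force: [1.1, 0.3, -0.5]
opening: 0.587
```

```bash
python3 - <<'E'
from h import *
plan([(.515,.034,.134,-7.4)])
E
```

```text
t 13.85 p [0.5149 0.0344 0.1945] yaw -7.3 phi 171.72 r 0.0689 F [ 1.12  0.27 -0.47] open 0.587
[-0.0004, 0.0003, 0.0605, -0.1, -0.0, 0.1]
```

arm_command --pt "0 0 0.015 0 0 0 0.05" --pt "0 0 0.03 0 0 0 0.05" --pt "0 0 0.045 0 0 0 0.05" --pt "0 0 0.06 0 0 0 0.05" --pt "0 0 0.06 0 0 0 0.05"

```text
time_s: 14.35
eef_pos: [0.514, 0.0343, 0.1339]
eef_rot: [-0.001, 0.751, 0.66, -0.001]
wrist_force: [-0.5, -0.3, -0.5]
opening: 0.589
```

arm_command --pt "0 0 0 0 0 0 0.035" --pt "0 0 0 0 0 0 0.02" --pt "0 0 0 0 0 0 0.02" --pt "0 0 0 0 0 0 0.02" --pt "0 0 0 0 0 0 0.02"

```text
time_s: 14.85
eef_pos: [0.5157, 0.0339, 0.1364]
eef_rot: [0.001, 0.751, 0.66, 0.001]
wrist_force: [-0.8, 0.2, 5.4]
opening: 0.33
```

arm_command --pt "0 0 -0.005 0 0 0 0.02" --pt "0 0 -0.02 0 0 0 0.02" --pt "0 0 -0.04 0 0 0 0.02" --pt "0 0 -0.06 0 0 0 0.02" --pt "0 0 -0.08 0 0 0 0.02"

```text
time_s: 15.35
eef_pos: [0.5145, 0.034, 0.216]
eef_rot: [-0.0, 0.751, 0.66, -0.0]
wrist_force: [0.5, -0.3, -0.1]
opening: 0.33
```

```bash
python3 look.py t10; python3 - <<'E'
from h import *
m=camera_model("side");p,D=camera("side"); cv2.imwrite("pics/s10.png",cv2.convertScaleAbs(cv2.resize(p[100:280,200:420,::-1],None,fx=3,fy=3,interpolation=2),alpha=1.5))
plan([(.5225,.347,.215,-7.4)])
E
```

```text
t 15.35 p [0.5145 0.034  0.216 ] yaw -7.4 phi 172.09 r 0.0691 F [ 0.47 -0.35 -0.07] open 0.33
post [330. 156.] 24 z 0.089 r 0.146 ang -6.3
post [329. 161.] 29 z 0.083 r 0.134 ang -7.1
post [372. 213.] 31 z 0.083 r 0.134 ang -79.5
post [266. 252.] 32 z 0.086 r 0.135 ang 137.1
post [335. 271.] 31 z 0.083 r 0.135 ang -151.4
pocket part angles [-22.1 -16.    0.3] 87
t 15.45 p [0.5164 0.0337 0.2181] yaw -7.4 phi 172.09 r 0.0672 F [ 0.22 -0.51 -0.57] open 0.33
[0.3114, -0.0341, 0.0029, 0.3, 0.0, 0.0]
```

View pics/s10.png

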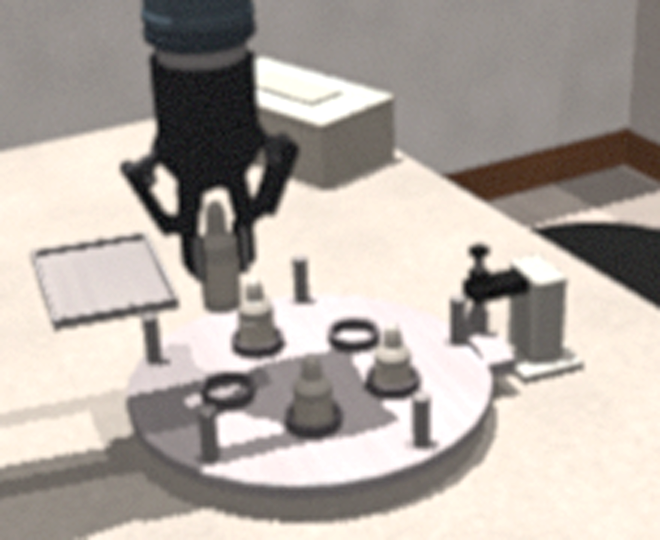

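The tall bottle hangs upright in the jaws (crop 220,260), and the carousel and three short bottles have not moved. Carrying it to the tray.

arm_command --pt "0.02 -0.002 0 0 0 0 0.02" --pt "0.05 -0.006 0 0 0 0 0.02" --pt "0.08 -0.009 0 0 0 0 0.02" --pt "0.115 -0.013 0 0 0 0 0.02" --pt "0.15 -0.0165 0 0 0 0 0.02"

```text
time_s: 15.95
eef_pos: [0.5171, 0.1859, 0.214]
eef_rot: [-0.001, 0.751, 0.66, -0.001]
wrist_force: [0.8, -0.2, -0.9]
opening: 0.331
```

arm_command --pt "0.035 -0.004 0 0 0 0 0.02" --pt "0.07 -0.008 0 0 0 0 0.02" --pt "0.105 -0.012 0 0 0 0 0.02" --pt "0.135 -0.015 0 0 0 0 0.02" --pt "0.16 -0.018 0 0 0 0 0.02"

```text
time_s: 16.45
eef_pos: [0.5196, 0.3473, 0.2136]
eef_rot: [-0.0, 0.751, 0.661, -0.001]
wrist_force: [1.4, -0.5, -0.9]
opening: 0.335
```

arm_command --pt "0 0 0 0 0 0 0.02" --pt "0 0 0.02 0 0 0 0.02" --pt "0 0 0.04 0 0 0 0.02" --pt "0 0 0.06 0 0 0 0.02" --pt "0 0 0.06 0 0 0 0.02"

```text
time_s: 16.95
eef_pos: [0.5181, 0.3439, 0.151]
eef_rot: [-0.001, 0.751, 0.66, -0.004]
wrist_force: [0.1, -0.7, -0.1]
opening: 0.333
```

```bash
python3 - <<'E'
from h import *
p0,_=state()
m=camera_model("side");p,D=camera("side");P=cloud(m,D)
k=(np.hypot(P[...,0]-p0[0],P[...,1]-p0[1])<.025)&(P[...,2]>.022)&(P[...,2]<.17)&(p.min(2)>60)
print(k.sum(),P[k].mean(0),np.percentile(P[k][:,2],[1,3,50,97]))
v,u=np.where(k); print(u.min(),u.max(),v.min(),v.max())
# edge rows at the bottle's column
c=int(np.median(u)); print(c,[(r,P[r,c].round(3).tolist(),int(p[r,c].mean())) for r in range(v.max()-10,v.max()+5,2)])
plan([(.5225,.347,.102,-7.4)])
E
```

```text
t 16.95 p [0.5181 0.3439 0.151 ] yaw -7.4 phi 101.48 r 0.3259 F [ 0.14 -0.72 -0.09] open 0.333
190 [0.51627146 0.33346463 0.0988373 ] [0.05216721 0.05384304 0.09047957 0.15201314]
218 237 148 181
229 [(171, [0.513, 0.328, 0.085], 69), (173, [0.512, 0.329, 0.079], 68), (175, [0.512, 0.329, 0.073], 68), (177, [0.511, 0.329, 0.067], 66), (179, [0.51, 0.329, 0.061], 63), (181, [0.51, 0.33, 0.054], 67), (183, [0.538, 0.423, 0.002], 134), (185, [0.532, 0.408, 0.003], 141)]
t 17.0 p [0.5191 0.3445 0.153 ] yaw -7.4 phi 101.29 r 0.3263 F [-1.15 -0.12 -0.54] open 0.334
[0.0031, 0.0032, 0.051, -0.2, 0.2, -0.0]
```

Foot is about 0.100 m below the TCP, so touchdown should come at about z 0.104. Lowering 0.044 m, then feeling for the floor.

arm_command --pt "0.002 0.002 0.012 0 0 0 0.02" --pt "0.003 0.003 0.024 0 0 0 0.02" --pt "0.003 0.003 0.036 0 0 0 0.02" --pt "0.003 0.003 0.044 0 0 0 0.02" --pt "0.003 0.003 0.044 0 0 0 0.02"

```text
time_s: 17.5
eef_pos: [0.5228, 0.348, 0.1094]
eef_rot: [-0.0, 0.751, 0.66, -0.002]
wrist_force: [0.1, 0.8, -0.3]
opening: 0.334
```

arm_command --pt "0 0 0.0005 0 0 0 0.02" --pt "0 0 0.001 0 0 0 0.02" --pt "0 0 0.0015 0 0 0 0.02" --pt "0 0 0.002 0 0 0 0.02" --pt "0 0 0.002 0 0 0 0.02"

```text
time_s: 18.0
eef_pos: [0.5239, 0.3485, 0.1096]
eef_rot: [0.0, 0.751, 0.66, 0.0]
wrist_force: [-0.3, 0.4, -0.8]
opening: 0.333
```

arm_command --pt "0 0 0.0005 0 0 0 0.02" --pt "0 0 0.001 0 0 0 0.02" --pt "0 0 0.0015 0 0 0 0.02" --pt "0 0 0.002 0 0 0 0.02" --pt "0 0 0.002 0 0 0 0.02"

```text
time_s: 18.5
eef_pos: [0.5238, 0.3484, 0.1073]
eef_rot: [-0.0, 0.751, 0.66, -0.0]
wrist_force: [-0.8, 0.1, -0.3]
opening: 0.335
```

arm_command --pt "0 0 0.0005 0 0 0 0.02" --pt "0 0 0.001 0 0 0 0.02" --pt "0 0 0.0015 0 0 0 0.02" --pt "0 0 0.002 0 0 0 0.02" --pt "0 0 0.002 0 0 0 0.02"

```text
time_s: 19.0
eef_pos: [0.5238, 0.3484, 0.1053]
eef_rot: [-0.0, 0.751, 0.66, -0.0]
wrist_force: [-0.1, 0.9, -0.5]
opening: 0.331
```

arm_command --pt "0 0 0.0005 0 0 0 0.02" --pt "0 0 0.001 0 0 0 0.02" --pt "0 0 0.0015 0 0 0 0.02" --pt "0 0 0.0015 0 0 0 0.02" --pt "0 0 0.0015 0 0 0 0.02"

```text
time_s: 19.5
eef_pos: [0.5239, 0.3485, 0.1045]
eef_rot: [0.0, 0.751, 0.66, 0.0]
wrist_force: [-2.4, -1.3, 6.5]
opening: 0.336
```

Touchdown felt (6.5 N). Release and rise.

arm_command --pt "0 0 -0.0005 0 0 0 0.034" --pt "0 0 -0.0005 0 0 0 0.042" --pt "0 0 -0.0005 0 0 0 0.05" --pt "0 0 -0.0005 0 0 0 0.055" --pt "0 0 -0.0005 0 0 0 0.055"

```text
time_s: 20.0
eef_pos: [0.5238, 0.3484, 0.1042]
eef_rot: [-0.0, 0.751, 0.66, -0.0]
wrist_force: [0.7, 0.4, 0.7]
opening: 0.643
```

arm_command --pt "0 0 -0.01 0 0 0 0.055" --pt "0 0 -0.03 0 0 0 0.055" --pt "0 0 -0.06 0 0 0 0.055" --pt "0 0 -0.1 0 0 0 0.055" --pt "0 0 -0.14 0 0 0 0.055"

```text
time_s: 20.5
eef_pos: [0.5235, 0.3483, 0.2462]
eef_rot: [-0.0, 0.751, 0.66, -0.0]
wrist_force: [0.9, 0.9, 0.1]
opening: 0.641
```

arm_command --pt "-0.03 -0.03 -0.01 0 0 0 0.055" --pt "-0.05 -0.06 -0.02 0 0 0 0.055" --pt "-0.05 -0.1 -0.03 0 0 0 0.055" --pt "-0.05 -0.14 -0.03 0 0 0 0.055" --pt "-0.05 -0.17 -0.03 0 0 0 0.055"

```text
time_s: 21.0
eef_pos: [0.347, 0.3206, 0.2755]
eef_rot: [0.0, 0.751, 0.66, 0.001]
wrist_force: [-0.2, 0.6, 0.4]
opening: 0.643
```

```bash
python3 look.py t11; python3 - <<'E'
from h import *
a={}
for n in("top","side"):
    m=camera_model(n);p,D=camera(n);P=cloud(m,D);z=P[...,2]
    k=(np.hypot(P[...,0]-.5235,P[...,1]-.348)<.045)&(z>.025)&(z<.13)
    lo=k&(z<.06);hi=k&(z>.07)
    print(n,k.sum(),z[k].max() if k.any() else 0,P[lo].mean(0).round(4),P[hi].mean(0).round(4)); a[n]=p
    if n=="side":
        g=cv2.cvtColor(p,cv2.COLOR_RGB2GRAY)[176:187,350:370].astype(float); w=np.clip(90-g,0,None); print("knob",(w.sum(1)@np.arange(176,187)/w.sum()).round(2))
im=np.hstack([cv2.resize(a["top"][100:300,120:400],None,fx=1.4,fy=1.4),cv2.resize(a["side"][120:320,190:410],None,fx=1.4,fy=1.4)])
cv2.imwrite("pics/end.png",cv2.convertScaleAbs(im[...,::-1],alpha=1.4)); print(im.shape)
E
```

```text
t 21.0 p [0.347  0.3206 0.2755] yaw -7.4 phi 128.56 r 0.3786 F [-0.17  0.59  0.43] open 0.643
post [329. 156.] 24 z 0.089 r 0.146 ang -6.3
post [329. 162.] 30 z 0.083 r 0.133 ang -7.2
post [265. 184.] 31 z 0.084 r 0.134 ang 65.1
post [372. 213.] 31 z 0.083 r 0.134 ang -79.4
post [266. 252.] 32 z 0.084 r 0.135 ang 137.2
post [334. 272.] 32 z 0.084 r 0.135 ang -151.4
pocket part angles [-21.9 -16.3   0.3] 88
top 193 0.09451305781834285 [0.519  0.3376 0.0454] [0.522  0.3453 0.0845]
side 194 0.09183011308998335 [0.5225 0.336  0.0427] [0.524  0.3419 0.0814]
knob 183.72
(280, 700, 3)
```

View pics/end.png

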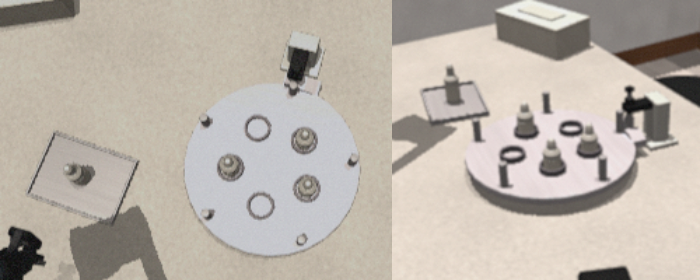

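The bottle stands upright in the tray (top panel (75,172), top at 0.092 m = 4 + 88 mm). The carousel is locked, with three short bottles in their wells and the lens case in its place. Handing in.

```bash
python3 -c "
from h import *
print(ctrl.hand_in())"
```

```text
the job is handed in; nothing more can be done
None
```

The carousel is locked with the tall bottle's well facing front, and the tall bottle stands upright in the steel tray. I handed the job in at about 21 s.

- **Turning:** I put the open fingers around one rim post and turned the carousel clockwise about 92°. The push was about 3–4 N on the ramp, fell to about 0 as the catch dropped, then rose against the block. I stopped at about 6 N, well under the 18 N limit.
- **Lock:** The catch knob is back at its starting height in the side view (row 183.72, started at 183.73). The post angles stayed within about 0.2° after I let go, through the bottle lift and at the last check. The tall bottle's well faces 172.7° in world axes, directly opposite the catch as it should be. That is about 10° (0.17 rad) off the line straight to the robot, within the 0.3 rad allowed.
- **Placing:** I felt the bottle touch the tray floor (6.5 N), then released it. Its top measures 0.092–0.094 m, where 0.092 m is expected for a bottle standing upright on the tray floor.
- **Bystanders:** The three short bottles are in their wells. The lens case is only partly in the last picture; I did not measure it again, but the arm never went near it.
- **Check that disagreed:** Bottle positions from the two cameras differed by a few mm, because each sees only the near side. I took the wrist camera's reading for the grasp.

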